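# Bushing alignment check with a gauge rod

### The job

Check that the two bushings of the blue hinge-drilling jig line up: first press the green start button on the readout box fully down and let it spring back up, then take the gauge rod from its stand by the orange grip and thread it upright from above through the upper bushing and on through the lower one. Finish still holding the rod like that for the reading, its tip showing clearly below the lower bushing but clear of the jig's base plate, with the button released. Leave the tools and supplies on the bench where they stand.

Things in the scene. Friction and masses are not known exactly. Their poses are not given: they have to be found in the camera images.
- riser: Fixed bench riser: a white-topped box 285 x 730 mm, 85 mm high, on the table; all the things below stand on its flat top, at height 85 mm. Origin: underside centre
- jig: Fixed C-shaped jig on the riser. Grey base plate 100 x 80 x 12 mm (x -30 to 70, y -40 to 40, top at z 12), blue column 22 x 50 mm (x 37 to 59, up to z 82), two aluminium arms 64 x 50 x 10 mm (undersides at z 36 and z 72) reaching from the column to x -25. Origin: on the common vertical axis of the two bushings, at the underside of the base; x towards the column, z up
- upper_bushing (a point): Centre of the flared mouth (top) of the upper brass bushing, 86 mm above the jig's underside. The bushing is 14 mm tall, bore 13 mm, its top 4 mm flares out to about 20 mm wide
- lower_bushing (a point): Centre of the flared mouth (top) of the lower brass bushing, 50 mm above the jig's underside, straight under the upper one. Same bushing; its bottom is 36 mm above the jig's underside, 24 mm above the top of the base plate
- stand: Fixed parking stand 70 x 70 mm on the riser, with a square aluminium top plate 50 x 50 mm on four posts, its top 105 mm above the stand's underside, with a 16 mm through hole in the middle. Origin: underside centre, right below the hole
- rod: Loose gauge rod, about 60 to 130 g, hanging upright in the stand's hole by its collar (tip 15 mm above the stand's underside). From the tip up: steel shank 10 mm thick and 90 mm long (last 10 mm tapering to 5 mm), dark collar 28 mm wide and 5 mm thick, orange round grip 20 mm thick and 42 mm tall (95 to 137 mm above the tip). Origin: centre of the tip; z runs up along the rod
- rod_tip (a point): Centre of the lower end of the rod
- rod_mid (a point): Point on the rod's axis 58 mm above the tip
- rod_grip (a point): Point on the rod's axis in the orange grip, 120 mm above the tip
- readout: Fixed grey readout box on the riser, 90 x 100 x 40 mm with a dark display on its +x half; the start button stands 20 mm towards -x from its middle. Origin: underside centre
- start (a joint): Travel of the green button, 26 mm wide: 0 m released, 0.006 m fully down; spring, about 5 N when fully down; moves straight down
- start_top (a point): Centre of the top of the green button; it moves with it
- tweezers: Bystander: steel tweezers 126 mm long lying flat, origin at the underside centre
- parts_bin: Bystander: small open blue bin 60 x 85 x 28 mm, origin at the underside centre
- glue: Bystander: glue bottle, white with a yellow band, 35 mm wide and 98 mm tall, origin at the underside centre
- tape: Bystander: roll of black tape 56 mm wide and 19 mm tall, origin at the underside centre
- cutters: Bystander: side cutters with blue handles, 120 x 49 x 12 mm, origin at the underside centre

How it is judged:
On the way, in this order (a step that is already met when the one before it is completed fails the run):
1. the start button is pressed fully down (value of joint start above 0.005 m), for 0.05 s.
2. the start button is released again (value of joint start below 0.001 m), for 0.1 s.
3. the rod's tip is inside the upper bushing, 6 mm or more below its mouth (horizontal distance between rod_tip and upper_bushing below 0.005 m and z of rod_tip in the frame of jig below 0.08 m), for 0.05 s.
4. the rod spans both bushings, its tip below the lower one (horizontal distance between rod_tip and lower_bushing below 0.005 m and horizontal distance between rod_mid and upper_bushing below 0.005 m and z of rod_tip in the frame of jig below 0.033 m), for 0.2 s.
At the end, for the whole second after the job is handed in: The rod is held still in the fingers (grip over 1 N, slower than 20 mm/s), upright within 0.12 rad, through both bushings (its axis within 5 mm of theirs), its tip at least 3 mm below the underside of the lower bushing and at least 1.5 mm above the base plate; the button is up (less than 1 mm down) (all of step 4 and z of rod_tip in the frame of jig above 0.0135 m and angle between rod's own z axis and vertical below 0.12 rad and contact force between the fingers and rod above 1 N and linear speed of rod below 0.02 m/s and value of joint start below 0.001 m); the arm keeps its last pose, push and grip.
It fails at once if a bystander is pushed more than 30 mm from its place (distance of any of tweezers, parts_bin, glue, tape, cutters from where it was at the start of the episode above 0.03 m).
It also fails if it takes over 54 s, if anything falls off the work surface, if the arm or the gripper's body presses on something with over 40 N, if the wrist force passes 120 N, or if a joint passes its speed limit or range.

### The arm

A 6-joint arm with a two-finger parallel gripper is mounted at the origin on a cart in front of the work surface, level with it; the furniture and walls round the work are solid. World frame = base frame: x ahead of the robot, y to its left, z up, the work surface at z = 0. Lengths are in m, angles in rad, forces in N, time in s.
With the tool pointing down it reaches from about 0.375 to 0.9 m from the base axis. Payload 3.1 kg.
Tool frame: the origin (TCP) lies between the finger pads; the fingertips stand 17 mm ahead of it and the grasp point (between the pads) lies 2 mm behind it; z points along the fingers, y is the line along which they close (so a half turn about z gives the same grasp; the last joint's range is limited). The gripper opens to 85 mm and grips with 20 to 120 N. Pads are 22 mm wide; open, the fingers measure 114 mm over their backs; the gripper's body (76 mm by 85 mm) begins 54 mm behind the grasp point. The pads swing forward as they close: fully open they stand 13 mm farther back than shut.
Start: joints at [-1.339, 0.527, 1.433, -0, 1.181, -0.178], TCP at [0.25, -0.573, 0.248] pointing down, gripper open.
Joint ranges: [-3.08, 3.08], [-0.75, 2.2], [0.22, 2.44], [-1.43, 4.57], [0, 2.65], [-2.85, 2.85]. Speed limits (rad/s): [2.79, 2.79, 3.14, 3.14, 3.14, 3.14].

### API

Orientations are given as a unit quaternion [x, y, z, w].
In Python, from station import sense, vision, order gives the robot as it stands.
- The arm moves only by the shell command python3 -m crank 'ROWS' [OPENING] [FORCE]. ROWS is JSON, a list of rows, each an object with "dp": the shift along the world's x, y, z in units of 30 mm (1.0 is 30 mm), a list of three; "angular": the turn, a rotation vector about the world's x, y, z in degrees, a list of three. In form: [{"dp": [dx, dy, dz], "angular": [ax, ay, az]}, ...]. A call has 1 to 20 rows; each row shifts and turns the commanded pose from where the row before left it; what a row does not reach is not made up. A row lasts 1/10 s, in which the tool goes at most 50 mm and 8.59 degrees, less where a joint would pass 70% of its speed; a pose out of reach is approached as far as the arm can. A call is refused whole if a number of a shift passes 1 or a number of a turn 8.59, either way. A call with a gripper value outside its range is refused whole. OPENING is the closure, from 0 (fully open) to 1 (shut), set as the call begins (- or left out, the last holds). The fingers move at their own pace and stop on an object; FORCE is the grip in N (left out, the last holds). Time passes only in rows, so rows that do not move let the fingers close. It gives the time, the measured TCP pose, the force, the opening and the grip force at its end, in the units of the state.
- sense(): the state, without advancing time (a new reading comes with each control period).
- vision.snapshot(name): name is "scene" or "top"; returns a dict with "image" (420x560x3 uint8, blue, green, red), "range_z" (420x560 float32, m along the optical axis (not along the pixel's ray), 0 where there is no reading), "mtx" (3x3 intrinsics, pixels), "pose" (4x4, takes a point from camera to world coordinates). Camera axes: x right, y down, z forward; pixel columns grow to the right and rows downward; lengths in m; the calibration is good to about 2 mm. A picture is of the moment at which its call begins.
- order.sign_off(): hands the job in; it is judged then, once.
The state is a dict: "t": time; "q": joint angles; "qd": joint speeds; "tau": joint torques, N m; "tcp_pos": TCP position; "tool_rot": TCP orientation; "force": force on the tool from outside, world axes, zero at the start; "ft_torque": the same for the moment, N m; "finger_gap": opening from 0.0 (shut) to 1.0 (fully open); "gripper_force": force on a finger pad.
Only numpy, scipy, OpenCV 4.12 (cv2) and the standard library are available. Lean on these libraries where they do the work, as an engineer would, in place of code of your own. Each camera call takes 0.05 s, during which the arm holds its last target. There are 200 camera calls.

## Working session

There is one attempt and no reset: what is moved stays moved. The work goes in short steps, Python scripts to look and compute and a shell command to move; the robot and the scene stay as the last step left them, time stands still between calls to the robot, and variables do not carry over. Pictures are saved under pics/ and viewed, at most 10 in all, crops included, and the job is handed in when it is done.

```bash
ls; mkdir -p pics; python3 - <<'E'
from station import sense, vision
import cv2, numpy as np
s=sense(); print(s['t'],s['tcp_pos'],s['tool_rot'],s['force'],s['finger_gap'])
for n in('scene','top'):
    d=vision.snapshot(n); cv2.imwrite(f'pics/{n}0.png',d['image']); np.savez(f'/tmp/{n}0.npz',**d)
    print(n,d['mtx'].tolist(),d['pose'].round(3).tolist())
E
```

```text
pics
0.0 [ 0.24942961 -0.57231214  0.24730939] [ 9.78982398e-01  2.03941715e-01 -2.00986477e-05 -1.11377325e-03] [-0.04295168  0.22991343 -0.0679075 ] 0.9993723353845279
scene [[440.0973851821101, 0.0, 280.42942344191505], [0.0, 440.0973851821101, 210.65445829243575], [0.0, 0.0, 1.0]] [[-0.878, -0.261, 0.4, 0.123], [-0.478, 0.437, -0.762, 0.765], [0.024, -0.861, -0.509, 0.661], [0.0, 0.0, 0.0, 1.0]]
top [[412.6267361449118, 0.0, 273.69208331012845], [0.0, 412.6267361449118, 208.22970700168665], [0.0, 0.0, 1.0]] [[-0.02, -0.988, 0.152, 0.366], [-1.0, 0.021, 0.003, 0.006], [-0.006, -0.152, -0.988, 1.088], [0.0, 0.0, 0.0, 1.0]]
```

View pics/scene0.png

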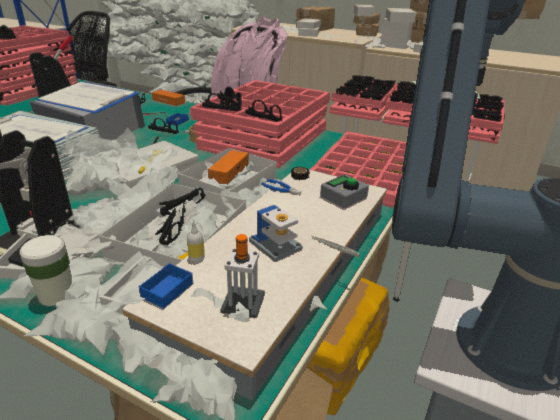

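View pics/top0.png

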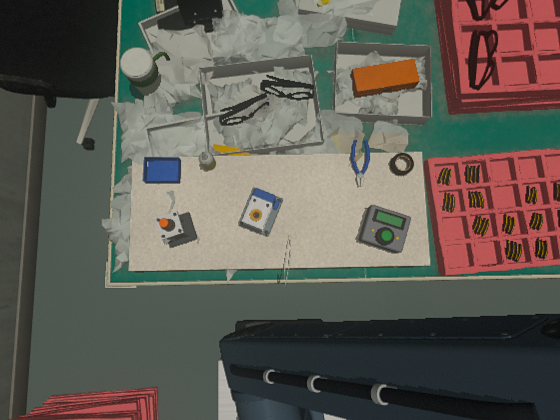

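The scene view shows the button near (350,183), the bushing at about (282,217) and the orange grip at about (242,245). In the top view the button is at (387,236), the bushing at (257,215) and the grip at (164,223). Next I'll measure each of them with colour masks.

```bash
cat > h.py <<'E'
import cv2, numpy as np
def load(n,k=0): return dict(np.load(f'/tmp/{n}{k}.npz'))
def ray(d,u,v):
    r=d['pose'][:3,:3]@np.linalg.inv(d['mtx'])@np.array([u,v,1.]); return d['pose'][:3,3],r
def onz(d,u,v,z):
    o,r=ray(d,u,v); return o+r*(z-o[2])/r[2]
def tri(p):  # [(d,u,v)..] least squares ray crossing + miss
    A=[];b=[]
    for d,u,v in p:
        o,r=ray(d,u,v); r=r/np.linalg.norm(r); P=np.eye(3)-np.outer(r,r); A.append(P); b.append(P@o)
    A=np.vstack(A);b=np.hstack(b); x=np.linalg.lstsq(A,b,rcond=None)[0]; return x,np.linalg.norm(A@x-b)
def cloud(d,box):  # box u0,v0,u1,v1
    u0,v0,u1,v1=box; v,u=np.mgrid[v0:v1,u0:u1]; z=d['range_z'][v0:v1,u0:u1]
    c=np.stack([(u-d['mtx'][0,2])/d['mtx'][0,0]*z,(v-d['mtx'][1,2])/d['mtx'][1,1]*z,z],-1)
    return c@d['pose'][:3,:3].T+d['pose'][:3,3], z>0
def blobs(d,box,lo,hi,amin=8):
    u0,v0,u1,v1=box; hsv=cv2.cvtColor(d['image'][v0:v1,u0:u1],cv2.COLOR_BGR2HSV)
    m=cv2.inRange(hsv,np.array(lo),np.array(hi)); n,l,s,c=cv2.connectedComponentsWithStats(m)
    return [(int(s[i,4]),(c[i]+[u0,v0]).round(1),s[i,:4]+[u0,v0,0,0],l==i) for i in range(1,n) if s[i,4]>=amin]
E
python3 - <<'E'
from h import *
S,T=load('scene'),load('top')
B={'green':((45,80,40),(85,255,255)),'orange':((3,150,90),(16,255,255)),'brass':((14,90,60),(30,255,255)),'blue':((100,120,40),(125,255,255))}
bx={'scene':{'green':(315,165,375,210),'orange':(225,225,262,265),'brass':(250,200,305,260),'blue':(250,200,305,260)},
 'top':{'green':(355,200,415,255),'orange':(150,205,195,245),'brass':(235,180,290,240),'blue':(235,180,290,240)}}
for n,d in(('scene',S),('top',T)):
    for k in B:
        for a,c,s,l in blobs(d,bx[n][k],*B[k]):
            P,ok=cloud(d,bx[n][k]); Q=P[l&ok]
            print(n,k,a,c,s.tolist(),'med',np.median(Q,0).round(4),'z5/95',np.percentile(Q[:,2],[5,50,95]).round(4))
E
python3 - <<'E'
import cv2,numpy as np
a=cv2.imread('pics/top0.png')[185:260,140:420]; b=cv2.imread('pics/scene0.png')[170:320,215:375]
a=cv2.resize(a,None,fx=2.8,fy=2.8,interpolation=2); b=cv2.resize(b,None,fx=2.4,fy=2.4,interpolation=2)
o=np.zeros((a.shape[0]+b.shape[0],800,3),np.uint8); o[:a.shape[0],:a.shape[1]]=a; o[a.shape[0]:,:b.shape[1]]=b
cv2.imwrite('pics/crop0.png',o)
E
```

```text
scene green 146 [343.2 180.8] [329, 176, 27, 10] med [ 0.4774 -0.2445  0.1273] z5/95 [0.1252 0.1273 0.1466]
scene orange 214 [241.3 245.9] [236, 234, 11, 25] med [0.47   0.2467 0.2212] z5/95 [0.1986 0.2212 0.237 ]
scene brass 71 [281.4 216.9] [276, 214, 12, 7] med [0.4973 0.0478 0.169 ] z5/95 [0.1633 0.169  0.1717]
scene brass 53 [281.1 231.6] [275, 229, 13, 6] med [0.495  0.0515 0.1329] z5/95 [0.1258 0.1329 0.1357]
scene blue 225 [261.9 224.2] [254, 206, 23, 36] med [0.5445 0.0538 0.1369] z5/95 [0.101  0.1369 0.1674]
top green 210 [389.  218.9] [376, 212, 27, 15] med [ 0.4835 -0.2606  0.1274] z5/95 [0.1248 0.1274 0.1305]
top green 99 [386.1 235.1] [381, 230, 11, 11] med [ 0.4443 -0.2456  0.1472] z5/95 [0.1438 0.1472 0.15  ]
top orange 63 [163.2 222.5] [159, 219, 9, 9] med [0.4734 0.2392 0.2374] z5/95 [0.2351 0.2374 0.2402]
top brass 102 [255.4 214.2] [250, 209, 12, 12] med [0.4981 0.0512 0.1703] z5/95 [0.1356 0.1703 0.1731]
top blue 146 [263.9 195. ] [253, 189, 22, 13] med [0.5394 0.0304 0.1673] z5/95 [0.1641 0.1673 0.1696]
top blue 28 [275.9 204.5] [274, 201, 5, 8] med [0.5271 0.0035 0.1053] z5/95 [0.1028 0.1053 0.1096]
```

View pics/crop0.png

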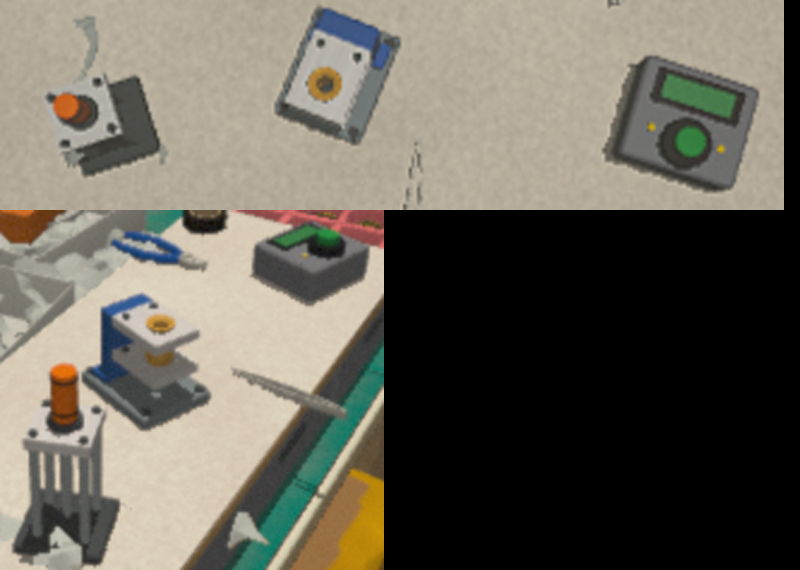

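The crop shows the green button on its dark collar, the brass flared mouth on the jig, and the orange grip upright in the stand. All are unobstructed.

```bash
python3 - <<'E'
from h import *
S,T=load('scene'),load('top')
print('upper tri',tri([(S,281.4,216.9),(T,255.4,214.2)]),'top@.171',onz(T,255.4,214.2,.171).round(4),'scene@.171',onz(S,281.4,216.9,.171).round(4))
print('lower scene brass', onz(S,281.1,231.6,.133).round(4))
# top face blobs of button/grip
a,c,s,l=blobs(S,(335,170,375,195),(45,80,40),(85,255,255))[0]
P,ok=cloud(S,(335,170,375,195)); 
hs=cv2.cvtColor(S['image'][170:195,335:375],cv2.COLOR_BGR2HSV); m=cv2.inRange(hs,(45,80,40),(85,255,255))>0
q=P[m&ok]; q=q[q[:,2]>.138]; print('btn scene',len(q),q.mean(0).round(4),q.min(0).round(4),q.max(0).round(4))
print('btn top',onz(T,386.1,235.1,.147).round(4))
print('grip top face',onz(T,163.2,222.5,.237).round(4))
P,ok=cloud(T,(150,205,195,245)); a,c,s,l=blobs(T,(150,205,195,245),(3,150,90),(16,255,255))[0]; q=P[l&ok]; q=q[q[:,2]>.234]; print('grip topcloud',q.mean(0).round(4),len(q))
print('scene grip axis mid, silhouette centre tri w/ top z=.216', onz(S,241.3,245.9,.216).round(4))
# grip top edge in scene: rows
a,c,s,l=blobs(S,(225,225,262,265),(3,150,90),(16,255,255))[0]
for r in range(9,35,3): x=np.where(l[r])[0]; print(r+225,(x.min()+x.max())/2+225 if len(x) else None,len(x),end=' | ')
print()
# riser plane check
for b in ((300,240,340,255),):
    P,ok=cloud(T,b); print('riser z',np.median(P[ok][:,2]))
E
```

```text
upper tri (array([0.49563792, 0.05044056, 0.16900867]), np.float64(0.00012355889084071683)) top@.171 [0.4953 0.0503 0.171 ] scene@.171 [0.4942 0.0533 0.171 ]
lower scene brass [0.4943 0.0526 0.133 ]
btn scene 46 [ 0.4447 -0.2407  0.1441] [ 0.434  -0.2518  0.1382] [ 0.456  -0.2326  0.1483]
btn top [ 0.4442 -0.2461  0.147 ]
grip top face [0.4726 0.2392 0.237 ]
grip topcloud [0.4724 0.2391 0.2376] 62
scene grip axis mid, silhouette centre tri w/ top z=.216 [0.474  0.2399 0.216 ]
234 241.0 3 | 237 241.0 11 | 240 241.5 10 | 243 241.5 10 | 246 241.5 10 | 249 241.0 11 | 252 241.5 10 | 255 239.5 2 | 258 241.5 6 | 
riser z 0.08553772920078384
```

```bash
python3 -m crank '[{"dp":[0.54,0.906,0],"angular":[0,0,0]},{"dp":[0.54,0.906,0],"angular":[0,0,0]},{"dp":[0.54,0.906,0],"angular":[0,0,0]},{"dp":[0.54,0.906,0],"angular":[0,0,0]},{"dp":[0.54,0.906,0],"angular":[0,0,0]},{"dp":[0.54,0.906,0],"angular":[0,0,0]},{"dp":[0.54,0.906,0],"angular":[0,0,0]},{"dp":[0.54,0.906,0],"angular":[0,0,0]},{"dp":[0.54,0.906,-0.3],"angular":[0,0,0]},{"dp":[0.54,0.906,-0.3],"angular":[0,0,0]},{"dp":[0.54,0.906,-0.3],"angular":[0,0,0]},{"dp":[0.54,0.906,-0.3],"angular":[0,0,0]},{"dp":[0,0,-0.5],"angular":[0,0,0]},{"dp":[0,0,0],"angular":[0,0,0]},{"dp":[0,0,0],"angular":[0,0,0]}]' 1 20
```

```text
t: 1.6
tcp_pos: [0.4439, -0.2469, 0.1972]
tool_rot: [0.979, 0.204, -0.0, -0.0]
force: [-0.7, 1.1, -0.5]
finger_gap: 0.002
gripper_force: 0.0
```

```bash
python3 -m crank '[{"dp":[0,0,-0.5],"angular":[0,0,0]},{"dp":[0,0,-0.3],"angular":[0,0,0]},{"dp":[0,0,-0.2],"angular":[0,0,0]},{"dp":[0,0,-0.15],"angular":[0,0,0]},{"dp":[0,0,-0.05],"angular":[0,0,0]},{"dp":[0,0,0],"angular":[0,0,0]}]'
```

```text
t: 2.2
tcp_pos: [0.4438, -0.2472, 0.1615]
tool_rot: [0.979, 0.204, -0.0, 0.0]
force: [-1.8, -0.7, 3.7]
finger_gap: -0.006
gripper_force: 1.4
```

```bash
python3 -m crank '[{"dp":[0,0,-0.07],"angular":[0,0,0]},{"dp":[0,0,-0.07],"angular":[0,0,0]},{"dp":[0,0,0],"angular":[0,0,0]}]'
```

```text
t: 2.5
tcp_pos: [0.444, -0.2472, 0.158]
tool_rot: [0.979, 0.204, -0.0, 0.001]
force: [-4.3, -0.8, 8.0]
finger_gap: 0.002
gripper_force: 4.3
```

```bash
python3 -m crank '[{"dp":[0,0,-0.05],"angular":[0,0,0]},{"dp":[0,0,0],"angular":[0,0,0]},{"dp":[0,0,0],"angular":[0,0,0]}]'
```

```text
t: 2.8
tcp_pos: [0.444, -0.2472, 0.1578]
tool_rot: [0.979, 0.204, 0.0, 0.001]
force: [-4.4, 0.0, 17.9]
finger_gap: 0.005
gripper_force: 9.2
```

```bash
python3 -m crank '[{"dp":[0,0,0.3],"angular":[0,0,0]},{"dp":[0,0,0.7],"angular":[0,0,0]},{"dp":[0,0,1],"angular":[0,0,0]},{"dp":[0,0,1],"angular":[0,0,0]},{"dp":[0,0.8,0.9],"angular":[0,0,0]},{"dp":[0,0.95,0.5],"angular":[0,0,0]}]' && python3 -m crank '[{"dp":[0.07,0.96,0],"angular":[0,0,0]},{"dp":[0.07,0.96,0],"angular":[0,0,0]},{"dp":[0.07,0.96,0],"angular":[0,0,0]},{"dp":[0.07,0.96,0],"angular":[0,0,0]},{"dp":[0.07,0.96,0],"angular":[0,0,0]},{"dp":[0.07,0.96,0],"angular":[0,0,0]},{"dp":[0.07,0.96,0],"angular":[0,0,0]},{"dp":[0.07,0.96,0],"angular":[0,0,0]},{"dp":[0.07,0.96,0],"angular":[0,0,0]},{"dp":[0.07,0.96,0],"angular":[0,0,0]},{"dp":[0.07,0.96,0],"angular":[0,0,0]},{"dp":[0.07,0.96,0],"angular":[0,0,0]},{"dp":[0.07,0.96,0],"angular":[0,0,0]},{"dp":[0.07,0.96,0],"angular":[0,0,0]},{"dp":[0,0.96,0],"angular":[0,0,0]},{"dp":[0,0.05,0],"angular":[0,0,0]},{"dp":[0,0,0],"angular":[0,0,0]},{"dp":[0,0,0],"angular":[0,0,0]}]' 0
python3 - <<'E'
from station import vision
from h import *
T=vision.snapshot('top'); bx=(355,200,415,255)
for a,c,s,l in blobs(T,bx,(45,80,40),(85,255,255)):
    P,ok=cloud(T,bx); print(a,c,np.median(P[l&ok],0).round(4))
E
```

```text
t: 3.4
tcp_pos: [0.4454, -0.1949, 0.2897]
tool_rot: [0.979, 0.203, 0.002, 0.001]
force: [-0.3, 0.1, -0.8]
finger_gap: -0.003
gripper_force: 0.0
t: 5.2
tcp_pos: [0.4732, 0.2386, 0.2873]
tool_rot: [0.979, 0.204, -0.0, 0.0]
force: [0.4, -0.5, -0.0]
finger_gap: 0.998
gripper_force: 0.0
208 [389.2 218.9] [ 0.4835 -0.2608  0.1276]
99 [386.1 235.1] [ 0.4443 -0.246   0.1473]
```

```bash
python3 -m crank '[{"dp":[0,0,-0.6],"angular":[0,0,0]},{"dp":[0,0,-0.6],"angular":[0,0,0]},{"dp":[0,0,-0.6],"angular":[0,0,0]},{"dp":[0,0,-0.44],"angular":[0,0,0]},{"dp":[0,0,0],"angular":[0,0,0]},{"dp":[0,0,0],"angular":[0,0,0]}]' && python3 -m crank '[{"dp":[0,0,0],"angular":[0,0,0]},{"dp":[0,0,0],"angular":[0,0,0]},{"dp":[0,0,0],"angular":[0,0,0]},{"dp":[0,0,0],"angular":[0,0,0]},{"dp":[0,0,0],"angular":[0,0,0]},{"dp":[0,0,0],"angular":[0,0,0]},{"dp":[0,0,0],"angular":[0,0,0]},{"dp":[0,0,0],"angular":[0,0,0]}]' 1 40
```

```text
t: 5.85
tcp_pos: [0.4737, 0.2385, 0.2206]
tool_rot: [0.979, 0.203, -0.0, 0.0]
force: [-0.4, 0.7, 0.9]
finger_gap: 0.994
gripper_force: 0.0
t: 6.65
tcp_pos: [0.4735, 0.2393, 0.2208]
tool_rot: [0.979, 0.204, 0.0, -0.0]
force: [-0.8, 1.4, 4.9]
finger_gap: 0.221
gripper_force: 39.1
```

```bash
python3 -m crank '[{"dp":[0,0,0.3],"angular":[0,0,0]},{"dp":[0,0,0.5],"angular":[0,0,0]},{"dp":[0,0,0.5],"angular":[0,0,0]},{"dp":[0,0,0.5],"angular":[0,0,0]},{"dp":[0,0,0.6],"angular":[0,0,0]},{"dp":[0,0,0.6],"angular":[0,0,0]},{"dp":[0,0,0.6],"angular":[0,0,0]},{"dp":[0,0,0.3],"angular":[0,0,0]},{"dp":[0,0,0],"angular":[0,0,0]},{"dp":[0,0,0],"angular":[0,0,0]}]'
python3 - <<'E'
from station import vision
from h import *
d=vision.snapshot('scene'); np.savez('/tmp/scene1.npz',**d)
cv2.imwrite('pics/s1.png',cv2.resize(d['image'][120:320,180:340],None,fx=3,fy=3,interpolation=2))
E
```

```text
t: 7.65
tcp_pos: [0.473, 0.239, 0.3368]
tool_rot: [0.979, 0.204, -0.001, 0.0]
force: [-0.2, -1.2, -1.0]
finger_gap: 0.224
gripper_force: 39.1
```

View pics/s1.png

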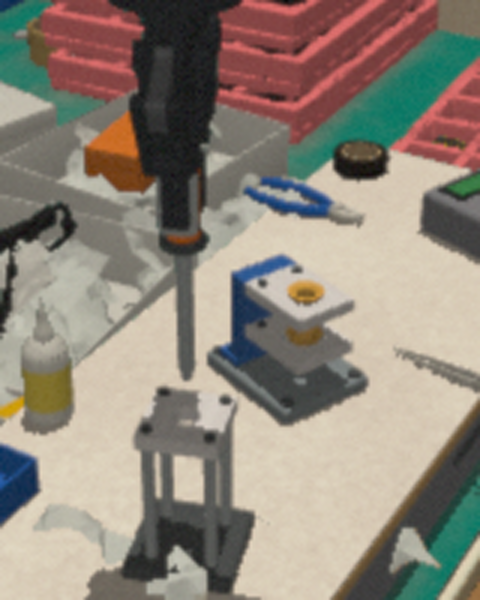

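The rod hangs straight in the fingers, with its tip at crop (188,378), i.e. image (243,246). Next I'll carry it over the jig.

```bash
python3 -m crank '[{"dp":[0.04,-0.3,0],"angular":[0,0,0]},{"dp":[0.08,-0.7,0],"angular":[0,0,0]},{"dp":[0.08,-0.7,0],"angular":[0,0,0]},{"dp":[0.08,-0.8,0],"angular":[0,0,0]},{"dp":[0.08,-0.8,0],"angular":[0,0,0]},{"dp":[0.08,-0.8,0],"angular":[0,0,0]},{"dp":[0.08,-0.7,0],"angular":[0,0,0]},{"dp":[0.08,-0.7,0],"angular":[0,0,0]},{"dp":[0.08,-0.5,0],"angular":[0,0,0]},{"dp":[0.07,-0.28,-0.4],"angular":[0,0,0]},{"dp":[0,0,-0.5],"angular":[0,0,0]},{"dp":[0,0,0],"angular":[0,0,0]},{"dp":[0,0,0],"angular":[0,0,0]}]'
python3 - <<'E'
from station import vision
from h import *
d=vision.snapshot('scene'); np.savez('/tmp/scene2.npz',**d)
t=vision.snapshot('top'); np.savez('/tmp/top2.npz',**t)
a=cv2.resize(d['image'][140:260,240:320],None,fx=5,fy=5,interpolation=2); b=cv2.resize(t['image'][155:275,200:280],None,fx=5,fy=5,interpolation=2)
cv2.imwrite('pics/s2.png',np.hstack([a,b]))
E
```

```text
t: 9.0
tcp_pos: [0.4954, 0.0509, 0.3095]
tool_rot: [0.979, 0.204, -0.001, -0.0]
force: [0.9, -0.3, -0.7]
finger_gap: 0.221
gripper_force: 39.2
```

View pics/s2.png

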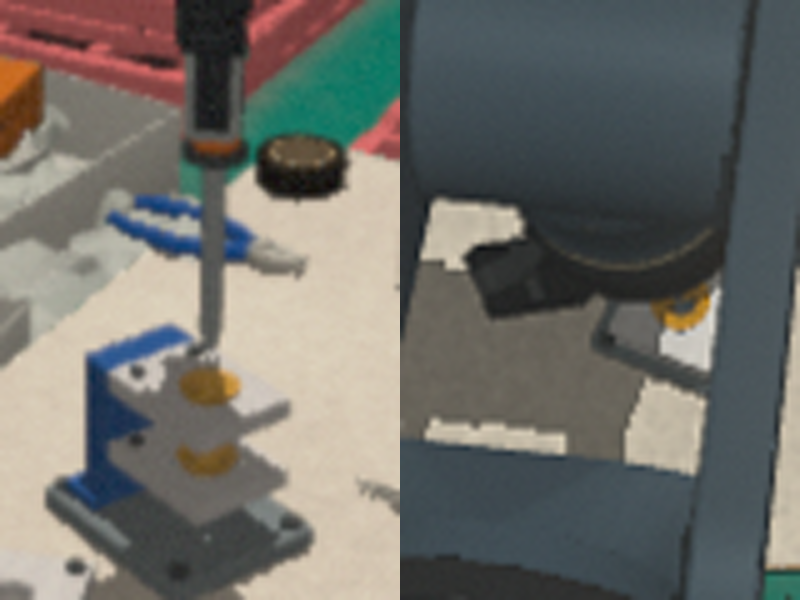

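The tip is at about (281.6,209) in the scene view, right above the bushing mouth at (281.4,217). I'll check it numerically, including depth along the shank.

```bash
python3 - <<'E'
from h import *
d=load('scene',2); M=np.linalg.inv(d['pose'])
def pr(p): c=M[:3,:3]@p+M[:3,3]; q=d['mtx']@c; return (q[:2]/q[2]).round(1)
for z in(.1887,.20,.22,.25,.27): print(z,pr(np.array([.4954,.0509,z])))
print('mouth',pr(np.array([.4955,.0505,.171])))
fw=d['pose'][:3,2]; h=fw[:2]/np.linalg.norm(fw[:2])
P,ok=cloud(d,(270,165,295,216)); c=np.array([.4954,.0509])
for r in range(0,50,3):
    row=P[r]; near=ok[r]&(np.linalg.norm(row[:,:2]-c,axis=1)<.02)
    x=np.where(near)[0]
    if len(x): m=row[near]; k=m[np.argmin((m[:,:2]-c)@h)]; print(r+165,x.min()+270,x.max()+270,np.median(m,0).round(4),'along cam',((np.median(m,0)[:2]-c)@h).round(4))
E
```

```text
0.1887 [281.7 209.1]
0.2 [281.8 204.5]
0.22 [282.1 196.2]
0.25 [282.4 183.3]
0.27 [282.7 174.5]
mouth [281.5 216.1]
165 277 287 [0.4918 0.0676 0.2977] along cam -0.0165
168 276 289 [0.4921 0.0562 0.2868] along cam -0.0062
171 277 289 [0.4889 0.0608 0.2824] along cam -0.0118
174 281 284 [0.4944 0.0539 0.2729] along cam -0.0031
177 280 284 [0.4938 0.0552 0.2665] along cam -0.0045
180 280 284 [0.4946 0.0546 0.2593] along cam -0.0036
183 280 284 [0.4944 0.0522 0.252 ] along cam -0.0016
186 280 284 [0.4943 0.0545 0.2457] along cam -0.0037
189 280 284 [0.4939 0.0544 0.2382] along cam -0.0039
192 280 284 [0.4932 0.0535 0.2314] along cam -0.0033
195 280 284 [0.4937 0.0543 0.2237] along cam -0.0038
198 280 284 [0.4939 0.0529 0.2173] along cam -0.0025
201 280 284 [0.4925 0.0545 0.2115] along cam -0.0045
204 280 284 [0.4938 0.0532 0.2026] along cam -0.0028
207 280 283 [0.494  0.0544 0.1962] along cam -0.0037
213 280 282 [0.5037 0.0377 0.1697] along cam 0.0156
```

Tip, mouth and axis agree to within about 1 mm, and the rod is upright. Now the insertion.

```bash
python3 -m crank '[{"dp":[0,0,-0.2],"angular":[0,0,0]},{"dp":[0,0,-0.2],"angular":[0,0,0]},{"dp":[0,0,-0.2],"angular":[0,0,0]},{"dp":[0,0,-0.2],"angular":[0,0,0]},{"dp":[0,0,-0.2],"angular":[0,0,0]},{"dp":[0,0,0],"angular":[0,0,0]},{"dp":[0,0,0],"angular":[0,0,0]}]'
```

```text
t: 9.8
tcp_pos: [0.4959, 0.0508, 0.2802]
tool_rot: [0.979, 0.204, -0.0, -0.0]
force: [0.7, -0.6, -0.6]
finger_gap: 0.222
gripper_force: 39.2
```

No contact and the tip is about 12 mm inside the upper bushing, so I'll continue.

```bash
python3 -m crank '[{"dp":[0,0,-0.2],"angular":[0,0,0]},{"dp":[0,0,-0.2],"angular":[0,0,0]},{"dp":[0,0,-0.2],"angular":[0,0,0]},{"dp":[0,0,-0.2],"angular":[0,0,0]},{"dp":[0,0,-0.1],"angular":[0,0,0]},{"dp":[0,0,0],"angular":[0,0,0]},{"dp":[0,0,0],"angular":[0,0,0]}]'
```

```text
t: 10.5
tcp_pos: [0.496, 0.0508, 0.2534]
tool_rot: [0.979, 0.204, 0.0, 0.0]
force: [-0.2, -0.3, -1.2]
finger_gap: 0.219
gripper_force: 39.2
```

```bash
python3 -m crank '[{"dp":[0,0,-0.2],"angular":[0,0,0]},{"dp":[0,0,-0.2],"angular":[0,0,0]},{"dp":[0,0,-0.2],"angular":[0,0,0]},{"dp":[0,0,-0.18],"angular":[0,0,0]},{"dp":[0,0,0],"angular":[0,0,0]},{"dp":[0,0,0],"angular":[0,0,0]},{"dp":[0,0,0],"angular":[0,0,0]},{"dp":[0,0,0],"angular":[0,0,0]}]'
python3 - <<'E'
from station import vision
from h import *
d=vision.snapshot('scene'); np.savez('/tmp/scene3.npz',**d); M=np.linalg.inv(d['pose'])
def pr(p): c=M[:3,:3]@np.array(p)+M[:3,3]; q=d['mtx']@c; return (q[:2]/q[2]).round(1)
print([pr([.496,.0508,z]) for z in(.097,.109,.118,.121)], 'collar underside',pr([.496,.0508,.199]))
cv2.imwrite('pics/s3.png',cv2.resize(d['image'][170:265,235:325],None,fx=6,fy=6,interpolation=2))
E
```

```text
t: 11.3
tcp_pos: [0.4961, 0.0508, 0.2303]
tool_rot: [0.979, 0.204, 0.0, 0.0]
force: [-0.7, -0.8, -0.4]
finger_gap: 0.219
gripper_force: 39.2
[array([280.4, 244.5]), array([280.5, 240.1]), array([280.6, 236.7]), array([280.7, 235.6])] collar underside [281.6 204.8]
```

View pics/s3.png

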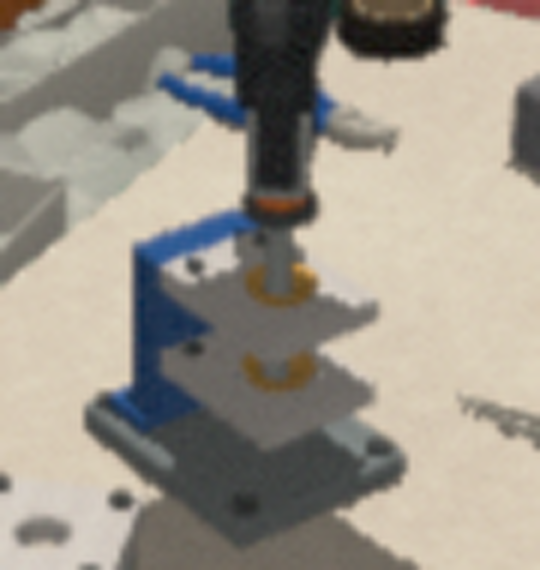

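The rod passes through both bushings: the shank is visible between the arms at crop (280,360). The collar's lower rim at crop row ~225 matches the expected height, so there was no slip. That puts the tip at about 24 mm in the jig frame, mid-window (13.5–33 mm).

```bash
python3 -c "
from station import order
print(order.sign_off())"
```

```text
the job is handed in; nothing more can be done
None
```

The job is handed in (no verdict came back): I pressed the start button fully and it sprang back up, and the rod is held upright through both bushings, tip by calculation about 12 mm below the lower one and 12 mm above the base plate (the arm hides it from the camera).

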